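# Draw the bolt and open the second leaf of the carver's tool cupboard

### The job

One leaf of the small wooden double-door cupboard on the bench already stands open; the other is still shut and held by its flush bolt. Draw that bolt all the way up by the steel knob that stands on top of the shut leaf, then swing this leaf open until it stands about square to the cupboard's front. Leave it standing open with the bolt drawn up.

Things in the scene. Friction and masses are not known exactly. Their poses are not given: they have to be found in the camera images.
- bolt_knob (a point): Centre of the bolt's knob: upright plain steel cylinder, 22 mm across, 30 mm high, on a 10 mm stem over the top edge of the shut leaf, near its free edge at mid-front. Bolt shot: centre 239 mm above the bench, 29 mm above leaf and cupboard top (210 mm). The only knob on top of a leaf (a marble seal with a like knob stands farther back on the cupboard). z up; x, y as leaf_hinge.
- bolt (a joint): How far the bolt is drawn, in m: 0 = shot, its foot 16 mm deep in the cupboard's plinth; 0.030 = drawn fully up, at its stop. It slides straight up with about 5 N and stays where it is left. The leaf is free to swing once the bolt is up by more than 0.020; below 0.015 it is blocked.
- leaf_hinge (a point): On the upright hinge axis of the bolted leaf, at its top edge (z 210 mm), at the cupboard's front corner on the robot's left. z up. The leaf (147 wide, 182 high, 18 mm thick, lower edge 28 mm above the bench) runs from here along -y; the knob lies 127 mm along -y. Shut, -x points out of the cupboard's front. The frame turns with the leaf, clockwise from above as it opens.
- leaf (a joint): Opening angle of the bolted leaf in rad: 0 = shut, 1.57 = square to the cupboard's front, stop at 1.75. The free edge swings out of the cupboard's front, towards the robot. It needs about 1 to 2 N at the knob and stays where it is left.

How it is judged:
On the way:
1. the bolt is drawn up (at least 22 of its 30 mm) while the leaf is still shut (within 9 degrees) (value of joint bolt above 0.022 m and value of joint leaf below 0.16 rad), for 0.1 s.
At the end, for the whole second after the job is handed in: The once-bolted leaf stands open by 66 degrees (1.15 rad) or more, at rest, and its bolt is still drawn up by 20 mm or more (value of joint leaf above 1.15 rad and value of joint bolt above 0.02 m and not (velocity of joint leaf above 0.1 rad/s) and not (velocity of joint leaf below -0.1 rad/s)); the robot touches nothing.
It also fails if it takes over 35 s, if anything falls off the work surface, if the arm or the gripper's body presses on something with over 40 N, if the wrist force passes 120 N, or if a joint passes its speed limit or range.

### The arm

A 6-joint arm with a two-finger parallel gripper is mounted at the origin on the work surface. World frame = base frame: x ahead of the robot, y to its left, z up, the work surface at z = 0. Lengths are in m, angles in rad, forces in N, time in s.
With the tool pointing down it reaches from about 0.35 to 0.95 m from the base axis. Payload 17.4 kg.
Tool frame: the origin (TCP) lies midway between the tips of the shut fingers; the grasp point (between the pads) lies 19 mm behind it (ctrl.grasp_offset is the distance from the TCP to the grasp point, in m); z points along the fingers, y is the line along which they close (so a half turn about z gives the same grasp; the last joint's range is limited). The gripper opens to 93 mm and grips with 3 to 60 N. Pads are 15 mm wide; open, the fingers measure 128 mm over their backs; the gripper's body (75 mm by 188 mm) begins 65 mm behind the grasp point.
Start: joints at [1.13, 0.116, 1.442, -0, 1.584, -0.038], TCP at [0.265, 0.621, 0.219] pointing down, gripper open.
Joint ranges: [-2.83, 2.83], [-0.83, 2.19], [0.07, 2.5], [-1.14, 4.28], [0.01, 3], [-2.97, 2.97]. Speed limits (rad/s): [1.89, 1.89, 2.22, 3.14, 3.14, 3.14].

### API

Orientations are given as a rotation vector (axis times angle).
In Python, from station import ctrl gives the robot as it stands. Calls block until the motion is done:
- ctrl.movep(position, orientation): joint-space move of the TCP to a pose.
- ctrl.move_l(position, orientation=None, velocity=0.15, contact_N=None): straight line of the TCP; orientation=None keeps the orientation; velocity is the mean speed in m/s. With contact_N (N) it stops when the force on the tool has changed by that much, and returns True; else False.
- ctrl.move_joints(angles): joint-space move.
- ctrl.command_gripper(opening, squeeze=None): opening from 0.0 (shut) to 1.0 (fully open); squeeze is the grip in N (None keeps the last); returns when the fingers have stopped.
- ctrl.wait(seconds).
- ctrl.inverse_kinematics(position, orientation): joint angles nearest the present ones, or None.
- ctrl.get_obs(): the state.
- ctrl.read_camera(name): name is "side" or "top"; returns a dict with "img" (420x560x3 uint8, red, green, blue), "camera_matrix" (3x3 intrinsics, pixels), "position" and "orientation" of the camera in the world. Camera axes: x right, y down, z forward; pixel columns grow to the right and rows downward; lengths in m; the calibration is good to about 2 mm. A picture is of the moment at which its call begins. There is no depth.
A pose or a line that the arm cannot do raises ctrl.Unreachable and nothing moves.
- ctrl.job_done(): hands the job in; it is judged then, once.
The state is a dict: "time": time; "joint_positions": joint angles; "joint_velocities": joint speeds; "joint_torque": joint torques, N m; "ee_pos": TCP position; "tcp_rot": TCP orientation; "force": force on the tool from outside, world axes, zero at the start; "torque": the same for the moment, N m; "opening": opening from 0.0 (shut) to 1.0 (fully open); "grasp_force": force on a finger pad.
Only numpy, scipy, OpenCV 4.12 (cv2) and the standard library are available. Lean on these libraries where they do the work, as an engineer would, in place of code of your own. Each camera call takes 0.05 s, during which the arm holds its last target. There are 200 camera calls.

## Working session

There is one attempt and no reset: what is moved stays moved. The work goes in short steps, each a Python script; the robot and the scene stay as the last script left them, time stands still between calls to the robot, and variables do not carry over. Pictures are saved under pics/ and viewed, at most 10 in all, crops included, and the job is handed in when it is done.

```bash
mkdir -p pics; ls
python3 - <<'E'
from station import ctrl
import cv2,numpy as np,pickle
d={}
for n in("side","top"):
    c=ctrl.read_camera(n);d[n]=c
    cv2.imwrite(f"pics/{n}0.png",c["img"][:,:,::-1])
    print(n,c["camera_matrix"],c["position"],c["orientation"])
pickle.dump(d,open("cams.pkl","wb"))
o=ctrl.get_obs();print(o["tcp_rot"],o["time"],ctrl.grasp_offset)
E
```

```text
pics
side [[381.33648608   0.         272.18161277]
 [  0.         381.33648608 208.35721973]
 [  0.           0.           1.        ]] [ 0.37725455 -0.2992024   0.60751542] [-2.28359487  0.58804671 -0.26905548]
top [[493.66776136   0.         273.21676517]
 [  0.         493.66776136 209.9012711 ]
 [  0.           0.           1.        ]] [0.51166866 0.12977067 0.79531958] [-2.13847222  2.16119879 -0.20881163]
[-6.28368211e-01 -3.07786139e+00  1.63068712e-03] 0.1 0.0188
```

View pics/side0.png

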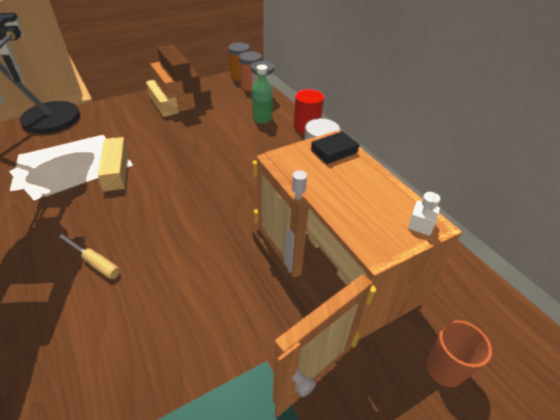

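View pics/top0.png

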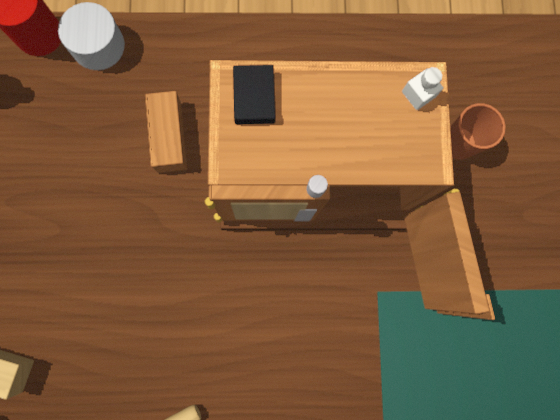

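The side view shows the knob on the shut leaf at about (299,183), and the top view shows it at about (318,187). In the top view the leaf's top edge runs from (211,187) to (328,190), with the hinge at the left end. The marble seal at (423,88) is farther back, so it isn't the target.

```bash
cat > h.py <<'E'
import numpy as np,cv2
from scipy.spatial.transform import Rotation as R
def ray(c,p):
    d=R.from_rotvec(c["orientation"]).as_matrix()@np.linalg.inv(c["camera_matrix"])@[p[0],p[1],1]
    return np.array(c["position"]),d/np.linalg.norm(d)
def plane(c,p,z):
    o,d=ray(c,p);return o+d*(z-o[2])/d[2]
def tri(c1,p1,c2,p2):
    o1,d1=ray(c1,p1);o2,d2=ray(c2,p2)
    t=np.linalg.lstsq(np.c_[d1,-d2],o2-o1,rcond=None)[0]
    a,b=o1+t[0]*d1,o2+t[1]*d2
    return (a+b)/2,np.linalg.norm(a-b)
def grey(c,box):
    x0,y0,x1,y1=box
    hsv=cv2.cvtColor(c["img"],cv2.COLOR_RGB2HSV)[y0:y1,x0:x1]
    m=((hsv[...,1]<70)&(hsv[...,2]>90)).astype(np.uint8)
    n,l,s,ce=cv2.connectedComponentsWithStats(m)
    i=1+np.argmax(s[1:,4]);return ce[i]+[x0,y0],s[i]+[x0,y0,0,0,0]
E
python3 - <<'E'
import pickle
from h import *
d=pickle.load(open("cams.pkl","rb"));s,t=d["side"],d["top"]
ps,bs=grey(s,(285,165,315,200));pt,bt=grey(t,(300,170,335,203))
print(ps,bs,pt,bt)
print("tri",tri(s,ps,t,pt))
print("plane .239 side",plane(s,ps,.239)," top .25",plane(t,pt,.25))
for p in((211,187),(328,186),(211,199)):print(p,plane(t,p,.21))
# grain/front edge line of cupboard: right front corner
for p in((450,185),(446,63),(210,63)):print(p,plane(t,p,.21))
E
```

```text
[298.87086093 182.67549669] [293 171  14  28 302] [316.59779614 185.76584022] [307 175  21  23 363]
tri (array([0.63193388, 0.06133481, 0.23528641]), np.float64(0.0001552441391905706))
plane .239 side [0.62931194 0.05774958 0.239     ]  top .25 [0.62884549 0.0631016  0.25      ]
(211, 187) [0.63676863 0.18609623 0.21      ]
(328, 186) [0.63705725 0.04431195 0.21      ]
(211, 199) [0.62203425 0.18598589 0.21      ]
(450, 185) [ 0.63730934 -0.10580127  0.21      ]
(446, 63) [ 0.79666932 -0.11210487  0.21      ]
(210, 63) [0.79627882 0.18854584 0.21      ]
```

```bash
cat >> h.py <<'E'
def down(psi):
    c,s=np.cos(psi),np.sin(psi)
    return R.from_matrix(np.array([[-s,c,0],[c,s,0],[0,0,-1]])).as_rotvec()
K=np.array([.6295,.060,.239]);H=np.array([.627,.186])
E
python3 - <<'E'
from station import ctrl
from h import *
p=np.array(ctrl.get_obs()["ee_pos"])
ctrl.move_l(p+[0,0,.14],velocity=.2)
g=ctrl.grasp_offset
ctrl.movep([K[0],K[1],.34],down(0))
o=ctrl.get_obs();print(np.round(o["joint_positions"],2),o["time"],o["force"])
end=H+np.array([-.127,0]);print(ctrl.inverse_kinematics([*end,.25],down(-1.5)))
c=ctrl.read_camera("side");cv2.imwrite("pics/side1.png",c["img"][:,:,::-1])
E
```

```text
[0.06 0.02 1.35 0.   1.77 0.05] 3.3333 [ 0.19161665 -0.72404489  0.24288252]
[ 3.08319954e-01 -2.00898963e-01  1.69830433e+00 -8.88178420e-16
  1.64418729e+00  1.80831995e+00]
```

View pics/side1.png

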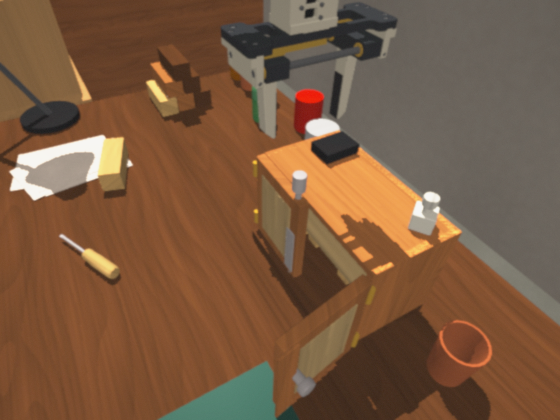

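The open fingers hang above the knob, with tips at about (267,135) and (340,118), astride it at (299,183). The way down is clear, so next I descend, grip and lift.

Run:
```python
from station import ctrl
from h import *
def st(n):
    o=ctrl.get_obs();print(n,round(o["time"],2),np.round(o["ee_pos"],4),np.round(o["force"],1),"op %.3f gf %.1f"%(o["opening"],o["grasp_force"]))
g=ctrl.grasp_offset;z=K[2]-g+.001
print(ctrl.move_l([K[0],K[1],z],velocity=.12,contact_N=8));st("down")
ctrl.command_gripper(0.0,squeeze=25);st("grip")
print(ctrl.move_l([K[0],K[1],z+.030],velocity=.04,contact_N=18));st("lift")
c=ctrl.read_camera("side");cv2.imwrite("pics/side2.png",c["img"][:,:,::-1])
```

```text
False
down 4.53 [0.6298 0.06   0.2222] [-0.5 -0.5 -0.5] op 1.002 gf 0.0
grip 5.63 [0.6295 0.06   0.2212] [ 0.5 -0.5 -0.2] op 0.230 gf 25.0
True
lift 6.33 [0.6293 0.06   0.2497] [-0.1 -0.8  3.5] op 0.232 gf 25.0
```

View pics/side2.png

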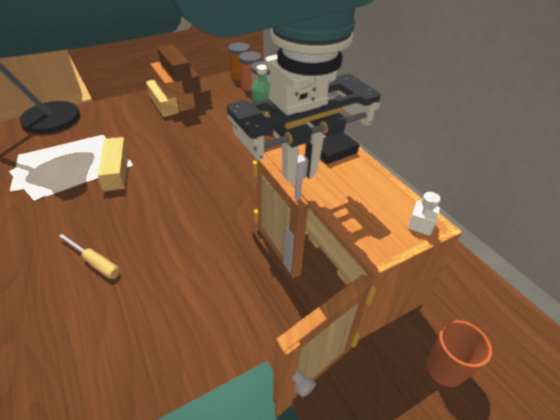

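The opening of 0.23 is about 21.5 mm, which matches the knob. The picture shows the knob at (299,165) on a long exposed stem down to about (299,192), so the bolt is up about 28 mm and the leaf is still shut. Next I swing the leaf with a lighter grip, turning the tool with it.

Run:
```python
from station import ctrl
from h import *
def st(n):
    o=ctrl.get_obs();print(n,round(o["time"],2),np.round(o["ee_pos"],4),np.round(o["force"],1),"op %.3f gf %.1f"%(o["opening"],o["grasp_force"]))
ctrl.wait(.2);ctrl.command_gripper(0.0,squeeze=10)
z=ctrl.get_obs()["ee_pos"][2];v=K[:2]-H
for i,a in enumerate(np.linspace(0,1.5,13)[1:]):
    c,s=np.cos(a),np.sin(a)
    p=H+np.array([[c,s],[-s,c]])@v
    hit=ctrl.move_l([*p,z],down(-a),velocity=.05,contact_N=25)
    if i%3==2 or hit: st(f"{a:.2f} {hit}")
    if hit: break
c=ctrl.read_camera("side");cv2.imwrite("pics/side3.png",c["img"][:,:,::-1])
```

```text
0.38 False 8.19 [0.5835 0.0689 0.2484] [ 3.  10.  -2.4] op 0.233 gf 10.0
0.75 False 9.59 [0.5437 0.0931 0.2485] [ 8.3 10.6 -3.2] op 0.233 gf 10.0
1.12 False 10.99 [0.5154 0.1299 0.2485] [10.9  6.1 -3.8] op 0.234 gf 10.0
1.50 False 12.39 [0.5023 0.1746 0.2486] [ 7.5  2.  -3.2] op 0.235 gf 10.0
```

View pics/side3.png

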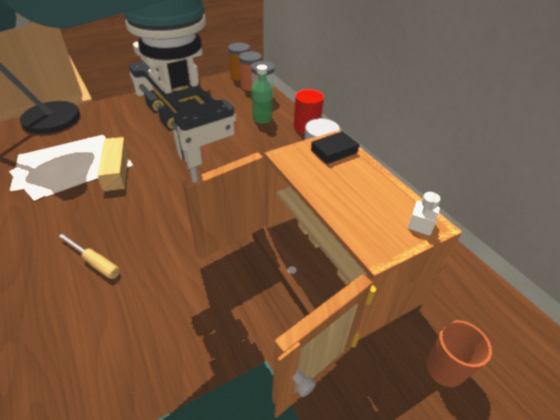

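The leaf now stands out square, running from about (190,180) to (265,155), with the knob still held at (194,170). I release, go straight up and back off, then check.

Run:
```python
from station import ctrl
from h import *
ctrl.command_gripper(0.7)
p=np.array(ctrl.get_obs()["ee_pos"])
ctrl.move_l(p+[0,0,.12],velocity=.12)
ctrl.movep([.35,.38,.40],down(-.8))
ctrl.wait(.3)
o=ctrl.get_obs();print(o["time"],np.round(o["force"],1))
s=ctrl.read_camera("side");t=ctrl.read_camera("top")
cv2.imwrite("pics/both4.png",np.hstack([s["img"][100:300,120:420],t["img"][100:300,150:450]])[:,:,::-1])
import pickle;pickle.dump({"side":s,"top":t},open("cams2.pkl","wb"))
```

```text
15.7583 [-0.7  0.8  0.2]
```

View pics/both4.png

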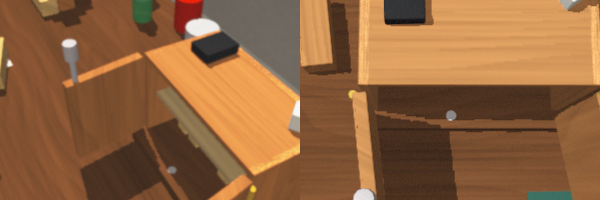

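The leaf stands open about square. The knob stands high on its stem, at about (190,147) in the side view and (214,297) in the top view. I'll measure its height and the leaf angle before handing in.

Run:
```python
import pickle
from h import *
d=pickle.load(open("cams2.pkl","rb"));s,t=d["side"],d["top"]
ps,bs=grey(s,(178,132,202,160));pt,bt=grey(t,(198,280,235,318))
P,e=tri(s,ps,t,pt);print(ps,bs,pt,bt,P,e)
v=P[:2]-H;print("open rad",np.arctan2(-v[0],-v[1]),"bolt",P[2]-.2353)
if P[2]-.2353>.024 and np.arctan2(-v[0],-v[1])>1.3:
    from station import ctrl
    print(ctrl.job_done())
```

```text
[189.78378378 149.15540541] [181 139  18  21 296] [213.72020725 298.55440415] [203 288  23  22 386] [0.5055496  0.17673645 0.26622235] 0.0013823599849375197
open rad 1.494669380656332 bolt 0.030922354124392704
the job is handed in; nothing more can be done
None
```

I drew the bolt fully up (measured about 30 mm) with the leaf still shut, swung the leaf open to about 1.49 rad (86°), moved the gripper clear, and handed the job in at about 16 s of the 35 s allowed; the judging result was not shown.

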